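# Pack a frame casting low and its display cover on top

### The job

Pack the two parts in the empty blue box with the heavy one lowest: first lay the silver metal casting flat on the floor of the box, then lay the light black cover with the blue window on top of the casting, squarely over it and the same way round lengthwise. Set both down gently instead of dropping them, let go, and leave the drinking flask standing where it is.

Things in the scene. Friction and masses are not known exactly. Their poses are not given: they have to be found in the camera images.
- box: Open-topped blue box, fixed to the table, 220 (its x) x 180 (its y) x 60 mm high outside, walls and floor 4 mm thick; a rim lip sticks out 4 mm farther. Origin at the centre of its underside, on the table; the inner floor is 4 mm above the origin. z up. It stands in any of three places.
- casting_center (a point): Centre, half-way up, of the heavy casting: a silver aluminium bar 110 mm long (its x) x 50 mm wide (its y) x 30 mm high (z), about 0.3 to 0.55 kg, with two dark oval pockets painted flush on its flat top. It lies flat on the table; take it across its 50 mm width.
- cover_center (a point): Centre, half-way up, of the light cover: a black plastic plate 116 mm long (its x) x 54 mm wide (its y) x 14 mm high (z), about 45 g, with a striped light-blue window and four small silver screw heads at the corners of its flat top. It lies flat on the table; take it across its 54 mm width.
- flask_center (a point): Centre, half-way up, of a bottle-shaped drinking flask standing beyond the work, taller than the box: clear, black cap, 64 mm across, 190 mm high. It must stay standing where it is. A grey calculator (16 mm high) and a black tape measure (36 mm high) also lie beyond the work; they are not needed.

How it is judged:
On the way, in this order (a step that is already met when the one before it is completed fails the run):
1. the casting lies flat on the floor of the box, let go (z of casting_center in the frame of box between 0.013 and 0.025 m and horizontal distance between casting_center and box below 0.1 m and angle between casting_center's own z axis and vertical below 0.175 rad and contact force between casting and the fingers below 0.3 N), for 0.2 s.
2. the cover lies on the casting, let go (z of casting_center in the frame of box between 0.013 and 0.025 m and horizontal distance between casting_center and box below 0.1 m and angle between each of casting_center, cover_center's own z axis and vertical below 0.175 rad and z of cover_center in the frame of casting_center between 0.016 and 0.028 m and horizontal distance between cover_center and casting_center below 0.02 m and angle between the x axis of cover_center and the x axis of casting_center, either way round below 0.26 rad and contact force between cover and the fingers below 0.3 N), for 0.2 s.
At the end, for the whole second after the job is handed in: Casting flat on the box floor (height within 6 mm, tilt under 10 degrees, within 100 mm of the box centre); cover flat on the casting: centres within 20 mm sideways, long sides within 15 degrees of parallel (either way round), height within 6 mm, tilt under 10 degrees; both at rest (z of casting_center in the frame of box between 0.013 and 0.025 m and horizontal distance between casting_center and box below 0.1 m and angle between each of casting_center, cover_center's own z axis and vertical below 0.175 rad and z of cover_center in the frame of casting_center between 0.016 and 0.028 m and horizontal distance between cover_center and casting_center below 0.02 m and angle between the x axis of cover_center and the x axis of casting_center, either way round below 0.26 rad and linear speed of each of casting, cover below 0.02 m/s); the robot touches nothing.
It fails at once if the casting is dropped into the box (faster than 0.7 m/s inside it) (horizontal distance between casting_center and box below 0.1 m and height (world z) of casting_center below 0.09 m and linear speed of casting above 0.7 m/s).
It fails at once if the cover is dropped into the box (faster than 0.7 m/s inside it) (horizontal distance between cover_center and box below 0.1 m and height (world z) of cover_center below 0.09 m and linear speed of cover above 0.7 m/s).
It fails at once if the flask is shifted by more than 30 mm or tipped over (distance of flask_center from where it was at the start of the episode above 0.03 m).
It also fails if it takes over 59 s, if anything falls off the work surface, if the arm or the gripper's body presses on something with over 40 N, if the wrist force passes 120 N, or if a joint passes its speed limit or range.

### The arm

A 7-joint arm with a two-finger parallel gripper is mounted at the origin on the work surface. World frame = base frame: x ahead of the robot, y to its left, z up, the work surface at z = 0. Lengths are in m, angles in rad, forces in N, time in s.
With the tool pointing down it reaches from about 0.4 to 0.85 m from the base axis. Payload 4.5 kg.
Tool frame: the origin (TCP) lies midway between the tips of the shut fingers; the grasp point (between the pads) lies 19 mm behind it; z points along the fingers, y is the direction in which the jaws open and shut (so a half turn about z gives the same grasp; the last joint's range is limited). The gripper opens to 88 mm and grips with 3 to 60 N. Pads are 18 mm wide; open, the fingers measure 123 mm over their backs; the gripper's body (75 mm by 187 mm) begins 45 mm behind the grasp point.
Start: joints at [1.339, 0.689, -0.195, 1.565, 0.157, 0.902, -0.215], TCP at [0.164, -0.603, 0.239] pointing down, gripper open.
Joint ranges: [-3.01, 3.01], [-0.46, 2.08], [-1.47, 1.51], [0.13, 2.56], [-1, 4.14], [0.04, 2.09], [-2.66, 2.66]. Speed limits (rad/s): [2.57, 2.57, 3.14, 3.14, 3.14, 3.14, 3.14].

### API

Orientations are given as a unit quaternion [x, y, z, w].
In Python, from plant import r gives the robot as it stands. The module is installed in compiled form; this text tells all that it offers.
- The arm moves only by the tool carry_out, never from a script. Its argument "commands" is a list of rows, each a list of 6 numbers: the shift along the tool's x, y, z in m, then the turn, a rotation vector about the tool's x, y, z in degrees. In form: [[dx, dy, dz, wx, wy, wz], ...]. A call has 1 to 12 rows; each row is the pose to reach, as a shift and turn from the pose commanded when the call began, along the tool's axes at that moment; what a row does not reach only later rows make up. A row lasts 1/10 s, in which the tool goes at most 50 mm and 8.59 degrees, less where a joint would pass 70% of its speed; a pose out of reach is approached as far as the arm can. A call with a gripper value outside its range is refused whole. "fingers" is the closure in counts, from 0 (fully open) to 255 (shut), set as the call begins (left out, the last holds). The fingers move at their own pace and stop on an object; "grip_force" is the grip in N (left out, the last holds). Time passes only in rows, so rows that repeat a pose let the fingers close. It gives the time, the measured TCP pose, the force and the opening at its end, in the units of the state.
- r.get_state(): the state, without advancing time (a new reading comes with each control period).
- r.snapshot(name): name is "side" or "top"; returns a dict with "img" (420x560x3 uint8, blue, green, red), "intrinsics" (3x3 intrinsics, pixels), "extrinsics" (4x4, takes a point from camera to world coordinates). Camera axes: x right, y down, z forward; pixel columns grow to the right and rows downward; lengths in m; the calibration is good to about 2 mm. A picture is of the moment at which its call begins. There is no depth.
- r.finish_job(): hands the job in, once; it reports no verdict.
Trained networks look in a picture, given as the dict that the camera call returned (one of the last four; its "shot" number tells which), for a name from the list of things; names that differ only in an ending like _2 or _b are one class to them, and where a whole thing is asked for, a point or a joint stands for the part that bears it (a point fixed in the world has none). Each returns a list of dicts, best first, with "p" (0 to 1); they miss things now and then, are a little off and sometimes report something else, mostly with a low value. They report only what shows in the picture. A call takes as long as a camera call.
- r.spot_in(picture, label): "xyz" ([x, y, z] in m, in world coordinates, good to about 4 mm: the middle of the surface that is visible of it).
- r.spot_point(picture, label): "xyz" ([x, y, z] in m, in world coordinates, good to about 4 mm: a listed point, or the origin of a listed thing).
The state is a dict: "clock": time; "q": joint angles; "qd": joint speeds; "joint_torque": joint torques, N m; "tool_pos": TCP position; "eef_rot": TCP orientation; "contact_force": force on the tool from outside, world axes, zero at the start; "moment": the same for the moment, N m; "opening": opening from 0.0 (shut) to 1.0 (fully open).
Only numpy, scipy, OpenCV 4.12 (cv2) and the standard library are available. Lean on these libraries where they do the work, as an engineer would, in place of code of your own. Each camera call takes 0.05 s, during which the arm holds its last target.

## Working session

There is one attempt and no reset: what is moved stays moved. The work goes in short steps, Python scripts to look and compute and a tool call to move; the robot and the scene stay as the last step left them, time stands still between calls to the robot, and variables do not carry over. Pictures are saved under pics/ and viewed, and the job is handed in when it is done.

Besides the shell and the picture viewer there is one more tool, called after ">>>" by a JSON object that holds its "op" and its "data", one argument or row to a line. carry_out: Moves the arm, as the interface text tells. Its arguments: {"type":"object","properties":{"commands":{"type":"array","items":{"type":"array","items":{"type":"number"}}},"fingers":{"type":"number"},"grip_force":{"type":"number"}},"required":["commands"]}

```bash
mkdir -p pics
cat > h.py <<'E'
import numpy as np, cv2
from plant import r
from scipy.spatial.transform import Rotation as R
def pix2w(s,u,v,z):
    K=np.array(s["intrinsics"]);T=np.array(s["extrinsics"])
    d=T[:3,:3]@np.linalg.solve(K,[u,v,1]);o=T[:3,3]
    return o+d*(z-o[2])/d[2]
def w2pix(s,p):
    K=np.array(s["intrinsics"]);T=np.array(s["extrinsics"])
    c=T[:3,:3].T@(np.array(p)-T[:3,3]);q=K@c;return q[:2]/q[2]
E
python3 - <<'E'
from h import *
st=r.get_state();print({k:np.round(st[k],3) for k in ("clock","q","tool_pos","eef_rot","contact_force","opening")})
for n in("top","side"):
    s=r.snapshot(n);cv2.imwrite(f"pics/{n}0.png",s["img"]);print(n,np.round(s["extrinsics"],3).tolist())
    for l in("box","casting_center","cover_center","flask_center"):
        print(l,[(round(d["p"],2),np.round(d["xyz"],3)) for d in r.spot_point(s,l)[:3]])
E
```

```text
{'clock': np.float64(0.0), 'q': array([ 1.339,  0.69 , -0.195,  1.566,  0.157,  0.903, -0.215]), 'tool_pos': array([ 0.164, -0.602,  0.238]), 'eef_rot': array([ 0.991,  0.133, -0.   , -0.001]), 'contact_force': array([-0.726,  0.327,  0.379]), 'opening': np.float64(0.998)}
top [[-0.005, -0.987, 0.158, 0.438], [-1.0, 0.005, -0.001, 0.007], [0.0, -0.158, -0.987, 1.01], [0.0, 0.0, 0.0, 1.0]]
box [(0.8, array([0.479, 0.308, 0.002]))]
casting_center [(0.91, array([0.5  , 0.009, 0.014]))]
cover_center [(0.82, array([ 0.475, -0.301,  0.004]))]
flask_center [(0.91, array([0.688, 0.159, 0.095]))]
side [[-0.972, -0.117, 0.203, 0.415], [-0.234, 0.564, -0.792, 0.633], [-0.021, -0.817, -0.576, 0.565], [0.0, 0.0, 0.0, 1.0]]
box [(0.86, array([0.475, 0.31 , 0.001]))]
casting_center [(0.66, array([0.5  , 0.013, 0.015]))]
cover_center [(0.96, array([ 0.48 , -0.3  ,  0.004]))]
flask_center [(0.6, array([0.691, 0.155, 0.093]))]
```

View pics/top0.png

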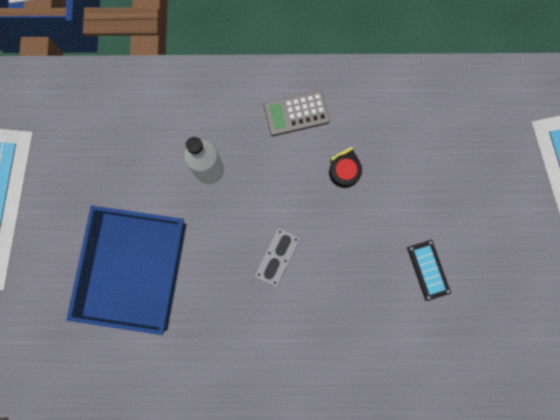

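View pics/side0.png

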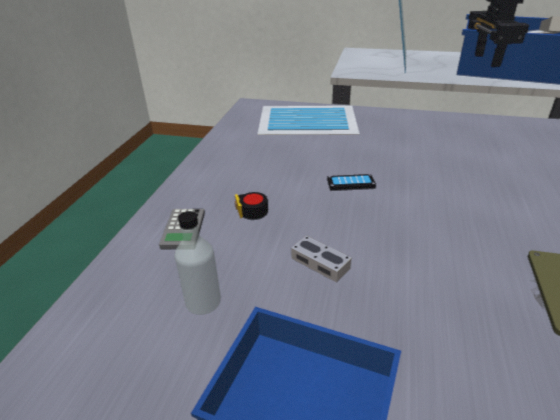

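The top view shows the box around (127,270), the casting at (277,257), the cover at (429,270) and the flask at (200,150). Next I measure the yaws from the outlines.

Run:
```python
from h import *
s=r.snapshot("top");im=s["img"]
hsv=cv2.cvtColor(im,cv2.COLOR_BGR2HSV).astype(int)
def rect(mask,roi,z,name):
    x0,y0,x1,y1=roi;m=np.zeros(mask.shape,np.uint8);m[y0:y1,x0:x1]=mask[y0:y1,x0:x1]*255
    c=max(cv2.findContours(m,cv2.RETR_EXTERNAL,cv2.CHAIN_APPROX_NONE)[0],key=cv2.contourArea)
    P=np.array([pix2w(s,u,v,z)[:2] for u,v in c[:,0]])*1000
    h=cv2.minAreaRect(P.astype(np.float32));b=cv2.boxPoints(h)
    e=b[1]-b[0];f=b[2]-b[1];l=e if np.hypot(*e)>np.hypot(*f) else f
    yaw=np.degrees(np.arctan2(l[1],l[0]));yaw=(yaw+90)%180-90
    print(name,np.round(h[0],1),np.round(h[1],1),"yaw",round(yaw,1))
    cv2.drawContours(vis,[c],-1,(0,0,255),1)
vis=im.copy()
print(im[255:259,230],im[245,268],im[270,282])
V=hsv[...,2];S=hsv[...,1];
bg=np.median(im[220:300,320:400].reshape(-1,3),0);print(bg)
d=np.abs(im.astype(int)-bg).sum(2)
cas=cv2.morphologyEx((d>60).astype(np.uint8),cv2.MORPH_CLOSE,np.ones((3,3)))
rect(cas,(245,220,310,295),0.03,"casting")
rect(cas,(395,230,465,310),0.014,"cover")
rect(((S>120)).astype(np.uint8),(50,190,195,345),0.06,"box")
cv2.imwrite("pics/v1.png",cv2.resize(vis[190:350,50:470],None,fx=1.9,fy=1.9))
```

```text
[[138 130 129]
 [137 129 129]
 [141 131 132]
 [136 127 128]] [141 133 134] [160 154 156]
[139. 131. 131.]
casting [498.9  14.5] [ 47.  106.4] yaw -26.7
cover [ 471.5 -295.4] [117.9  58.9] yaw 17.0
box [475.  306.4] [192.2 225.2] yaw -8.7
```

View pics/v1.png

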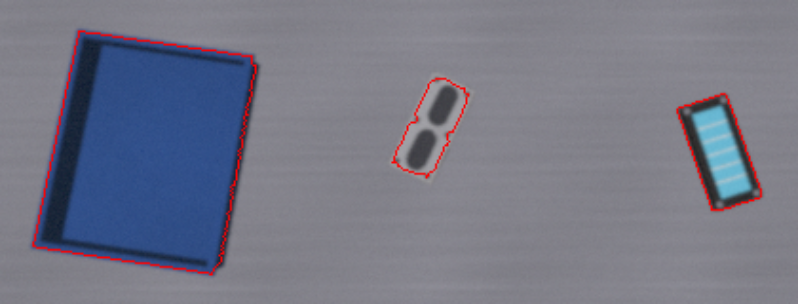

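```bash
cat >> h.py <<'E'
def go(p,yaw):
    st=r.get_state();Rc=R.from_quat(st["eef_rot"])
    Rt=R.from_euler('z',yaw,degrees=True)*R.from_quat([1,0,0,0])
    d=Rc.inv().apply(np.array(p)-st["tool_pos"]);w=(Rc.inv()*Rt).as_rotvec(degrees=True)
    print("clock",round(float(st["clock"]),2),"row",np.round(d,4).tolist(),np.round(w,2).tolist(),"q",np.round(st["q"],2).tolist(),"F",np.round(st["contact_force"],1).tolist(),"op",round(float(st["opening"]),3),"pos",np.round(st["tool_pos"],4).tolist())
E
python3 -c "
from h import *
go([.499,.0125,.15],-26.7)"
```

```text
clock 0.55 row [0.4848, -0.506, 0.0887] [0.0, -0.0, 41.93] q [1.34, 0.69, -0.19, 1.57, 0.16, 0.9, -0.22] F [-0.8, -0.3, -0.0] op 1.002 pos [0.1642, -0.6031, 0.2388]
```

>>> {"op": "carry_out", "data": {
  "commands": [
    [0.24,-0.25,0.04,0,0,20],
    [0.24,-0.25,0.04,0,0,20],
    [0.24,-0.25,0.04,0,0,20],
    [0.24,-0.25,0.04,0,0,20],
    [0.24,-0.25,0.04,0,0,20],
    [0.24,-0.25,0.04,0,0,20],
    [0.485,-0.506,0.0887,0,0,42],
    [0.485,-0.506,0.0887,0,0,42],
    [0.485,-0.506,0.0887,0,0,42],
    [0.485,-0.506,0.0887,0,0,42],
    [0.485,-0.506,0.0887,0,0,42],
    [0.485,-0.506,0.0887,0,0,42]
  ],
  "fingers": 0
}}

```text
clock: 1.75
tool_pos: [0.45, -0.0782, 0.1642]
eef_rot: [0.973, -0.231, 0.001, -0.0]
contact_force: [0.9, -0.4, 0.1]
opening: 1.001
```

```bash
python3 -c "
from h import *
go([.499,.0125,.15],-26.7)"
```

```text
clock 1.75 row [0.0029, -0.1031, 0.0142] [-0.01, -0.06, -0.06] q [-0.01, 0.62, 0.13, 2.14, -0.2, 0.39, -1.76] F [0.9, -0.4, 0.1] op 1.001 pos [0.45, -0.0782, 0.1642]
```

>>> {"op": "carry_out", "data": {
  "commands": [
    [0.003,-0.05,0.0142,0,0,0],
    [0.003,-0.08,0.0142,0,0,0],
    [0.003,-0.103,0.0142,0,0,0],
    [0.003,-0.103,0.0142,0,0,0],
    [0.003,-0.103,0.0142,0,0,0],
    [0.003,-0.103,0.0142,0,0,0]
  ]
}}

```text
clock: 2.35
tool_pos: [0.4972, 0.0086, 0.1502]
eef_rot: [0.973, -0.233, -0.0, 0.001]
contact_force: [0.3, 0.2, -0.4]
opening: 0.997
```

```bash
python3 -c "
from h import *
go([.499,.0125,.006],-26.7)
s=r.snapshot('top');cv2.imwrite('pics/t2.png',cv2.resize(s['img'][180:340,180:380],None,fx=3,fy=3))
s=r.snapshot('side');cv2.imwrite('pics/s2.png',s['img'])"
```

```text
clock 2.35 row [-0.0002, -0.0044, 0.1442] [0.07, -0.0, -0.21] q [-0.21, 0.68, 0.17, 2.04, -0.24, 0.44, -1.9] F [0.3, 0.2, -0.4] op 0.997 pos [0.4972, 0.0086, 0.1502]
```

View pics/s2.png

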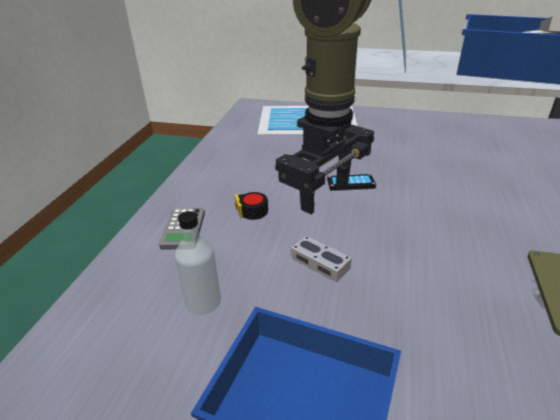

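The open jaws straddle the casting's width, above it at about (320,258). I go down and grip.

>>> {"op": "carry_out", "data": {
  "commands": [
    [0,-0.004,0.04,0,0,0],
    [0,-0.004,0.08,0,0,0],
    [0,-0.004,0.11,0,0,0],
    [0,-0.004,0.13,0,0,0],
    [0,-0.004,0.139,0,0,0],
    [0,-0.004,0.143,0,0,0],
    [0,-0.004,0.143,0,0,0],
    [0,-0.004,0.143,0,0,0],
    [0,-0.004,0.143,0,0,0]
  ]
}}

```text
clock: 3.35
tool_pos: [0.5004, 0.0139, 0.008]
eef_rot: [0.973, -0.232, 0.001, -0.0]
contact_force: [0.0, 0.2, 0.5]
opening: 0.999
```

>>> {"op": "carry_out", "data": {
  "commands": [
    [0,0,0,0,0,0],
    [0,0,0,0,0,0],
    [0,0,0,0,0,0],
    [0,0,0,0,0,0],
    [0,0,0,0,0,0],
    [0,0,0,0,0,0],
    [0,0,0,0,0,0],
    [0,0,0,0,0,0]
  ],
  "fingers": 255,
  "grip_force": 45
}}

```text
clock: 4.15
tool_pos: [0.4996, 0.0139, 0.007]
eef_rot: [0.973, -0.232, -0.0, 0.0]
contact_force: [-1.2, -0.5, 0.5]
opening: 0.564
```

```bash
python3 -c "
from h import *
go([.499,.0125,.15],-26.7)"
```

```text
clock 4.15 row [0.0001, 0.0015, -0.143] [0.01, 0.0, -0.07] q [-0.15, 0.95, 0.04, 2.08, -0.29, 0.12, -1.87] F [-1.2, -0.5, 0.5] op 0.564 pos [0.4996, 0.0139, 0.007]
```

>>> {"op": "carry_out", "data": {
  "commands": [
    [0,0,-0.01,0,0,0],
    [0,0,-0.03,0,0,0],
    [0,0,-0.06,0,0,0],
    [0,0,-0.09,0,0,0],
    [0,0,-0.12,0,0,0],
    [0,0,-0.135,0,0,0],
    [0,0,-0.143,0,0,0],
    [0,0,-0.143,0,0,0],
    [0,0,-0.143,0,0,0]
  ]
}}

```text
clock: 5.05
tool_pos: [0.499, 0.0141, 0.1494]
eef_rot: [0.973, -0.231, -0.001, 0.0]
contact_force: [0.1, -1.0, -4.9]
opening: 0.566
```

```bash
python3 -c "
from h import *
go([.476,.307,.15],-8.7)
s=r.snapshot('side');cv2.imwrite('pics/s3.png',s['img'])"
```

```text
clock 5.05 row [-0.1524, -0.2512, -0.0006] [0.03, 0.08, -18.06] q [-0.23, 0.68, 0.17, 2.04, -0.25, 0.44, -1.9] F [0.1, -1.0, -4.9] op 0.566 pos [0.499, 0.0141, 0.1494]
```

View pics/s3.png

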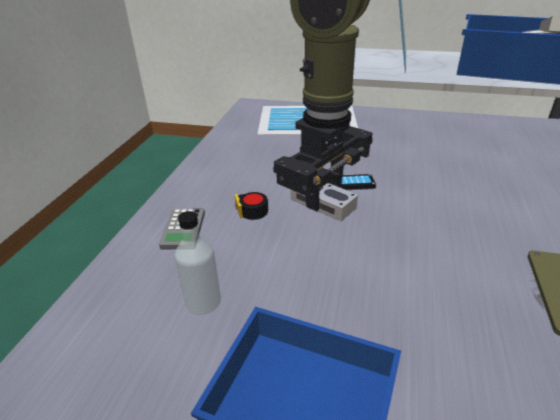

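The casting is held level at about (325,200), and the wrist reads about 0.5 kg. I carry it over the box.

>>> {"op": "carry_out", "data": {
  "commands": [
    [-0.008,-0.012,0,0,0,-1],
    [-0.022,-0.036,0,0,0,-3],
    [-0.038,-0.062,0,0,0,-5],
    [-0.054,-0.09,0,0,0,-7],
    [-0.07,-0.116,0,0,0,-9],
    [-0.088,-0.145,0,0,0,-11],
    [-0.105,-0.173,0,0,0,-13],
    [-0.122,-0.2,0,0,0,-15],
    [-0.138,-0.227,0,0,0,-17],
    [-0.148,-0.244,0,0,0,-18],
    [-0.152,-0.251,0,0,0,-18],
    [-0.152,-0.251,0,0,0,-18]
  ]
}}

```text
clock: 6.3
tool_pos: [0.4758, 0.3081, 0.1492]
eef_rot: [0.997, -0.075, -0.001, 0.0]
contact_force: [0.4, -0.6, -5.0]
opening: 0.56
```

>>> {"op": "carry_out", "data": {
  "commands": [
    [0,0,0,0,0,0],
    [0,0,0,0,0,0],
    [0,0,0,0,0,0]
  ]
}}

```text
clock: 6.6
tool_pos: [0.4774, 0.305, 0.15]
eef_rot: [0.997, -0.078, -0.0, 0.0]
contact_force: [-0.3, -0.4, -4.6]
opening: 0.563
```

```bash
python3 -c "
from h import *
go([.476,.307,.012],-8.7)
s=r.snapshot('side');cv2.imwrite('pics/s4.png',s['img'])
s=r.snapshot('top');cv2.imwrite('pics/t4.png',s['img'])"
```

```text
clock 6.6 row [-0.0017, -0.0019, 0.138] [0.06, -0.0, -0.21] q [-0.76, 0.75, 0.19, 1.84, -0.24, 0.58, -2.15] F [-0.3, -0.4, -4.6] op 0.563 pos [0.4774, 0.305, 0.15]
```

View pics/s4.png

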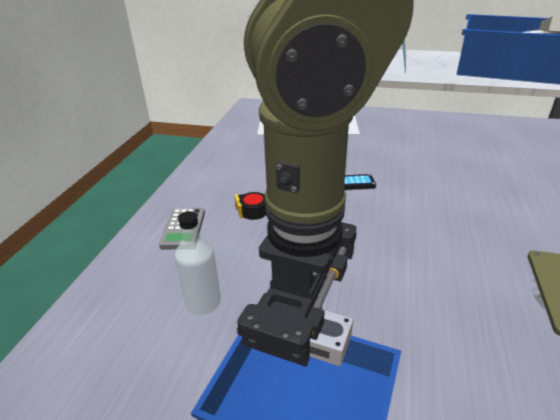

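View pics/t4.png

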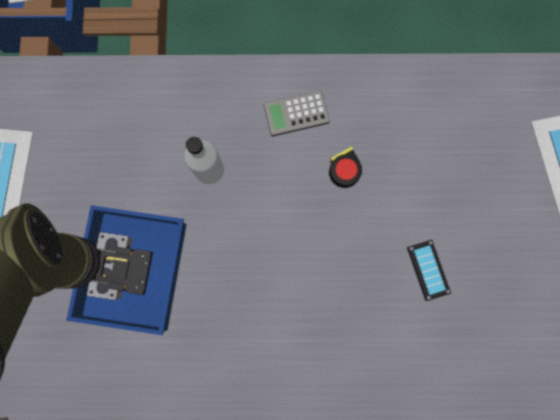

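The casting hangs over the box's middle, around (115,267) in the top view. I lower it slowly.

>>> {"op": "carry_out", "data": {
  "commands": [
    [-0.001,-0.001,0.015,0,0,0],
    [-0.001,-0.001,0.04,0,0,0],
    [-0.001,-0.001,0.065,0,0,0],
    [-0.001,-0.001,0.09,0,0,0],
    [-0.001,-0.001,0.11,0,0,0],
    [-0.001,-0.001,0.122,0,0,0],
    [-0.001,-0.001,0.128,0,0,0],
    [-0.001,-0.001,0.132,0,0,0],
    [-0.001,-0.001,0.135,0,0,0],
    [-0.001,-0.001,0.137,0,0,0],
    [-0.001,-0.001,0.137,0,0,0],
    [-0.001,-0.001,0.137,0,0,0]
  ]
}}

```text
clock: 7.9
tool_pos: [0.4764, 0.3078, 0.0134]
eef_rot: [0.997, -0.076, 0.0, -0.0]
contact_force: [-0.5, -0.5, -5.0]
opening: 0.561
```

>>> {"op": "carry_out", "data": {
  "commands": [
    [0,0,0.001,0,0,0],
    [0,0,0.002,0,0,0],
    [0,0,0.002,0,0,0],
    [0,0,0.002,0,0,0]
  ]
}}

```text
clock: 8.3
tool_pos: [0.4763, 0.3077, 0.0111]
eef_rot: [0.997, -0.076, 0.0, -0.0]
contact_force: [-0.6, -0.8, -4.8]
opening: 0.564
```

>>> {"op": "carry_out", "data": {
  "commands": [
    [0,0,0.001,0,0,0],
    [0,0,0.0015,0,0,0],
    [0,0,0.0015,0,0,0],
    [0,0,0.0015,0,0,0]
  ]
}}

```text
clock: 8.7
tool_pos: [0.4763, 0.3078, 0.011]
eef_rot: [0.997, -0.076, 0.0, -0.0]
contact_force: [-2.0, -0.8, 9.4]
opening: 0.563
```

Contact with the floor: the force rose from -4.8 to +9.4 N. I release and lift.

>>> {"op": "carry_out", "data": {
  "commands": [
    [0,0,-0.001,0,0,0],
    [0,0,-0.001,0,0,0],
    [0,0,-0.001,0,0,0],
    [0,0,-0.001,0,0,0],
    [0,0,-0.001,0,0,0],
    [0,0,-0.001,0,0,0],
    [0,0,-0.001,0,0,0],
    [0,0,-0.001,0,0,0]
  ],
  "fingers": 0
}}

```text
clock: 9.5
tool_pos: [0.4762, 0.3077, 0.0105]
eef_rot: [0.997, -0.076, 0.0, 0.0]
contact_force: [-0.0, -0.8, -0.2]
opening: 1.0
```

>>> {"op": "carry_out", "data": {
  "commands": [
    [0,0,-0.01,0,0,0],
    [0,0,-0.03,0,0,0],
    [0,0,-0.06,0,0,0],
    [0,0,-0.1,0,0,0],
    [0,0,-0.13,0,0,0],
    [0,0,-0.15,0,0,0],
    [0,0,-0.15,0,0,0]
  ]
}}

```text
clock: 10.2
tool_pos: [0.4779, 0.3086, 0.1639]
eef_rot: [0.997, -0.077, 0.003, -0.002]
contact_force: [-0.9, -0.2, 0.5]
opening: 1.001
```

```bash
python3 -c "
from h import *
go([.474,-.2985,.16],17)"
```

```text
clock 10.2 row [0.0888, 0.6006, 0.0017] [-0.18, -0.33, -25.78] q [-0.77, 0.72, 0.2, 1.83, -0.24, 0.61, -2.15] F [-0.9, -0.2, 0.5] op 1.001 pos [0.4779, 0.3086, 0.1639]
```

>>> {"op": "carry_out", "data": {
  "commands": [
    [0.006,0.03,0,0,0,-3],
    [0.013,0.08,0,0,0,-6],
    [0.02,0.13,0,0,0,-9],
    [0.027,0.18,0,0,0,-12],
    [0.034,0.23,0,0,0,-15],
    [0.042,0.28,0,0,0,-18],
    [0.05,0.33,0,0,0,-21],
    [0.057,0.38,0,0,0,-24],
    [0.064,0.43,0,0,0,-25.8],
    [0.072,0.48,0,0,0,-25.8],
    [0.08,0.53,0,0,0,-25.8],
    [0.085,0.57,0,0,0,-25.8]
  ]
}}

```text
clock: 11.4
tool_pos: [0.4724, -0.2709, 0.1598]
eef_rot: [0.989, 0.148, -0.0, -0.0]
contact_force: [1.4, -0.2, 0.0]
opening: 1.0
```

Run:
```python
from h import *
go([.474,-.2985,.16],17)
s=r.snapshot('top');cv2.imwrite('pics/t5.png',s['img'])
for l in("box","casting_center","cover_center","flask_center"):
        print(l,[(round(d["p"],2),np.round(d["xyz"],3)) for d in r.spot_point(s,l)[:2]])
```

```text
clock 11.4 row [-0.0065, 0.0268, -0.0003] [-0.05, 0.04, -0.03] q [0.5, 0.7, -0.1, 1.89, 0.13, 0.56, -0.96] F [1.4, -0.2, 0.0] op 1.0 pos [0.4724, -0.2709, 0.1598]
box [(0.76, array([0.477, 0.308, 0.002]))]
casting_center []
cover_center [(0.77, array([ 0.472, -0.303,  0.006]))]
flask_center [(0.72, array([0.688, 0.159, 0.095]))]
```

View pics/t5.png

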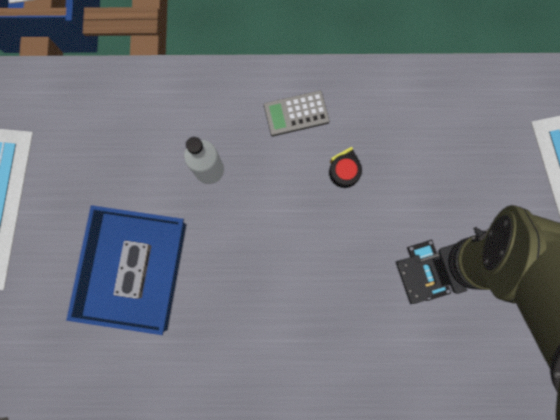

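The top view shows the casting flat in the box at about (132,270), lined up with the box sides, and the flask unmoved at (200,150). I measure the casting's placed pose, then go to the cover.

```bash
cat > m.py <<'E'
from h import *
def meas(s,z,roi,mask):
    x0,y0,x1,y1=roi;m=np.zeros(mask.shape,np.uint8);m[y0:y1,x0:x1]=mask[y0:y1,x0:x1]*255
    m=cv2.morphologyEx(m,cv2.MORPH_CLOSE,np.ones((7,7)))
    c=max(cv2.findContours(m,cv2.RETR_EXTERNAL,cv2.CHAIN_APPROX_NONE)[0],key=cv2.contourArea)
    P=np.array([pix2w(s,u,v,z)[:2] for u,v in c[:,0]])*1000
    h=cv2.minAreaRect(P.astype(np.float32));b=cv2.boxPoints(h)
    e=b[1]-b[0];f=b[2]-b[1];l=e if np.hypot(*e)>np.hypot(*f) else f
    print(np.round(h[0],1),np.round(h[1],1),"yaw",round((np.degrees(np.arctan2(l[1],l[0]))+90)%180-90,1))
E
python3 - <<'E'
from m import *
s=r.snapshot('top');S=cv2.cvtColor(s['img'],cv2.COLOR_BGR2HSV)[...,1]
meas(s,.034,(100,225,165,312),(S<90).astype(np.uint8))
go([.474,-.298,.002],17)
E
```

```text
[475.2 304.8] [ 57.1 111.6] yaw -8.5
clock 11.7 row [-0.0083, 0.0305, 0.1579] [-0.12, 0.02, 0.14] q [0.49, 0.7, -0.11, 1.89, 0.12, 0.56, -0.97] F [0.9, 0.1, -0.3] op 1.0 pos [0.4732, -0.2667, 0.16]
```

>>> {"op": "carry_out", "data": {
  "commands": [
    [-0.004,0.015,0.02,0,0,0],
    [-0.006,0.026,0.05,0,0,0],
    [-0.006,0.026,0.07,0,0,0],
    [-0.006,0.026,0.08,0,0,0],
    [-0.006,0.026,0.08,0,0,0],
    [-0.006,0.026,0.08,0,0,0]
  ]
}}

```text
clock: 12.3
tool_pos: [0.4759, -0.2941, 0.0811]
eef_rot: [0.989, 0.149, 0.0, -0.0]
contact_force: [1.1, -0.2, 0.1]
opening: 0.999
```

Run:
```python
from m import *
go([.474,-.298,.002],17)
s=r.snapshot('side');cv2.imwrite('pics/s6.png',cv2.resize(s['img'][100:240,260:440],None,fx=4,fy=4))
```

```text
clock 12.3 row [-0.003, 0.0032, 0.0791] [-0.0, -0.04, 0.14] q [0.52, 0.84, -0.09, 1.89, 0.15, 0.42, -0.95] F [1.1, -0.2, 0.1] op 0.999 pos [0.4759, -0.2941, 0.0811]
```

View pics/s6.png

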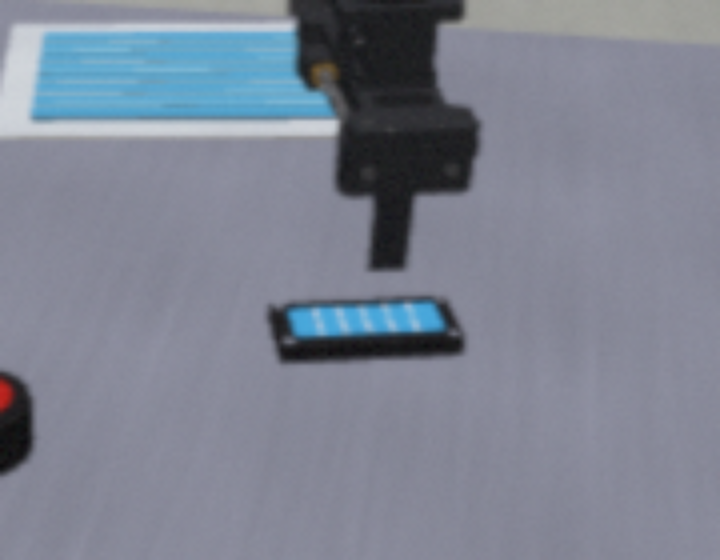

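The finger sits above the middle of the cover, so I go down and grip gently.

>>> {"op": "carry_out", "data": {
  "commands": [
    [-0.003,0.003,0.02,0,0,0],
    [-0.003,0.003,0.045,0,0,0],
    [-0.003,0.003,0.063,0,0,0],
    [-0.003,0.003,0.072,0,0,0],
    [-0.003,0.003,0.076,0,0,0],
    [-0.003,0.003,0.078,0,0,0],
    [-0.003,0.003,0.078,0,0,0],
    [-0.003,0.003,0.078,0,0,0],
    [-0.003,0.003,0.078,0,0,0]
  ]
}}

```text
clock: 13.25
tool_pos: [0.4736, -0.2992, 0.0032]
eef_rot: [0.989, 0.148, 0.0, 0.0]
contact_force: [-0.8, -0.4, -0.3]
opening: 1.0
```

>>> {"op": "carry_out", "data": {
  "commands": [
    [0,0,0,0,0,0],
    [0,0,0,0,0,0],
    [0,0,0,0,0,0],
    [0,0,0,0,0,0],
    [0,0,0,0,0,0],
    [0,0,0,0,0,0],
    [0,0,0,0,0,0],
    [0,0,0,0,0,0]
  ],
  "fingers": 255,
  "grip_force": 20
}}

```text
clock: 14.05
tool_pos: [0.4732, -0.2989, 0.0025]
eef_rot: [0.989, 0.148, -0.0, 0.0]
contact_force: [-0.7, 0.5, 0.0]
opening: 0.609
```

>>> {"op": "carry_out", "data": {
  "commands": [
    [0,0,-0.01,0,0,0],
    [0,0,-0.03,0,0,0],
    [0,0,-0.06,0,0,0],
    [0,0,-0.09,0,0,0],
    [0,0,-0.12,0,0,0],
    [0,0,-0.15,0,0,0],
    [0,0,-0.157,0,0,0],
    [0,0,-0.157,0,0,0],
    [0,0,-0.157,0,0,0]
  ]
}}

```text
clock: 14.95
tool_pos: [0.4725, -0.2986, 0.1588]
eef_rot: [0.989, 0.148, -0.001, -0.0]
contact_force: [0.7, 0.6, -1.7]
opening: 0.605
```

Run:
```python
from m import *
go([.476,.3075,.16],-8.7)
s=r.snapshot('side');cv2.imwrite('pics/s7.png',s['img'])
```

```text
clock 14.95 row [0.1809, -0.5785, -0.0008] [-0.04, 0.08, 25.73] q [0.55, 0.71, -0.11, 1.84, 0.13, 0.59, -0.92] F [0.7, 0.6, -1.7] op 0.605 pos [0.4725, -0.2986, 0.1588]
```

View pics/s7.png

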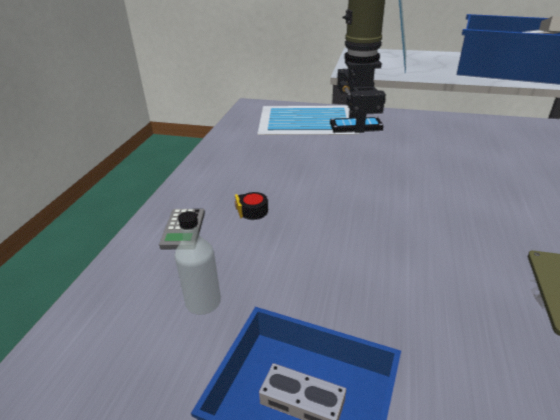

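The cover is held level at about (357,125), and the casting lies flat in the box at (302,390). I carry the cover across.

>>> {"op": "carry_out", "data": {
  "commands": [
    [0.004,-0.012,0,0,0,0.5],
    [0.012,-0.04,0,0,0,2],
    [0.023,-0.075,0,0,0,3],
    [0.034,-0.11,0,0,0,5],
    [0.045,-0.145,0,0,0,6],
    [0.056,-0.18,0,0,0,8],
    [0.067,-0.215,0,0,0,9],
    [0.078,-0.25,0,0,0,11],
    [0.089,-0.285,0,0,0,12],
    [0.1,-0.32,0,0,0,14],
    [0.111,-0.355,0,0,0,15],
    [0.12,-0.385,0,0,0,16]
  ]
}}

```text
clock: 16.2
tool_pos: [0.4738, 0.1074, 0.1587]
eef_rot: [1.0, 0.01, -0.001, -0.0]
contact_force: [0.3, 0.4, -0.5]
opening: 0.613
```

Run:
```python
from m import *
go([.476,.3075,.16],-8.7)
```

```text
clock 16.2 row [0.0061, -0.2001, -0.0013] [-0.0, 0.11, 9.81] q [-0.37, 0.65, 0.08, 2.06, -0.12, 0.44, -1.75] F [0.3, 0.4, -0.5] op 0.613 pos [0.4738, 0.1074, 0.1587]
```

>>> {"op": "carry_out", "data": {
  "commands": [
    [0.001,-0.025,0,0,0,1],
    [0.002,-0.055,0,0,0,3],
    [0.003,-0.085,0,0,0,4],
    [0.004,-0.115,0,0,0,6],
    [0.005,-0.145,0,0,0,7],
    [0.006,-0.17,0,0,0,9],
    [0.006,-0.187,0,0,0,9.8],
    [0.006,-0.195,0,0,0,9.8],
    [0.006,-0.195,0,0,0,9.8],
    [0.006,-0.195,0,0,0,9.8],
    [0.006,-0.195,0,0,0,9.8]
  ]
}}

```text
clock: 17.3
tool_pos: [0.4777, 0.2977, 0.1594]
eef_rot: [0.997, -0.077, -0.0, 0.001]
contact_force: [-0.2, -0.1, -0.0]
opening: 0.606
```

Run:
```python
from m import *
go([.476,.3075,.09],-8.7)
s=r.snapshot('side');cv2.imwrite('pics/s8.png',cv2.resize(s['img'][220:420,160:440],None,fx=2.8,fy=2.8))
s=r.snapshot('top');cv2.imwrite('pics/t8.png',cv2.resize(s['img'][190:350,50:250],None,fx=3.5,fy=3.5))
```

```text
clock 17.3 row [-0.0032, -0.0095, 0.0694] [0.08, 0.01, -0.18] q [-0.76, 0.73, 0.2, 1.84, -0.23, 0.6, -2.14] F [-0.2, -0.1, -0.0] op 0.606 pos [0.4777, 0.2977, 0.1594]
```

View pics/s8.png

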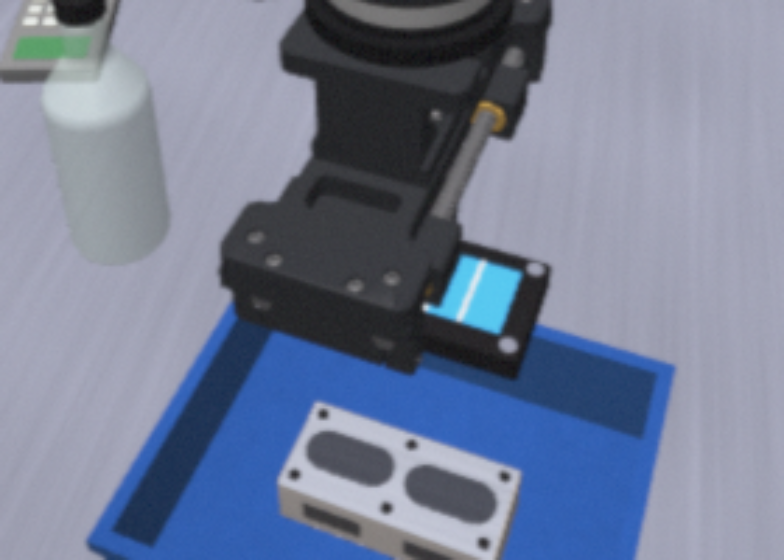

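View pics/t8.png

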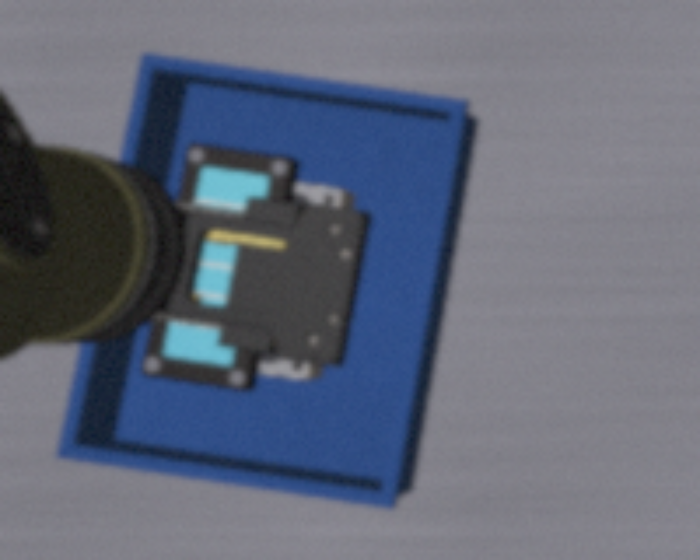

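The top view shows the cover at about (112,266), parallel to the casting below. I work out the cover's centre from its four screws.

Run:
```python
from m import *
s=r.snapshot('top')
P=np.array([pix2w(s,50+a/3.5,190+b/3.5,.1705) for a,b in [(196,155),(281,168),(152,364),(238,377)]]);print(P.mean(0),P[0]-P[2],P[1]-P[3])
l=P[0]-P[2];print(np.degrees(np.arctan2(l[1],l[0])))
go([.476,.3075,.09],-8.7)
```

```text
[0.4760215  0.29770209 0.1705    ] [ 0.10249509 -0.01619873  0.        ] [ 0.1022485 -0.0165099  0.       ]
-8.980967486127426
clock 17.45 row [-0.0033, -0.0088, 0.0696] [0.02, -0.0, -0.16] q [-0.76, 0.73, 0.2, 1.84, -0.23, 0.6, -2.14] F [-0.3, -0.2, -0.2] op 0.609 pos [0.4779, 0.2983, 0.1596]
```

Cover centre is (0.476, 0.298) against a casting centre of about (0.4755, 0.307), so it needs 9 mm more along y. I shift and lower.

>>> {"op": "carry_out", "data": {
  "commands": [
    [-0.001,-0.005,0.01,0,0,0],
    [-0.002,-0.009,0.03,0,0,0],
    [-0.002,-0.009,0.055,0,0,0],
    [-0.002,-0.009,0.08,0,0,0],
    [-0.002,-0.009,0.1,0,0,0],
    [-0.002,-0.009,0.11,0,0,0],
    [-0.002,-0.009,0.115,0,0,0],
    [-0.002,-0.009,0.118,0,0,0],
    [-0.002,-0.009,0.12,0,0,0],
    [-0.002,-0.009,0.12,0,0,0],
    [-0.002,-0.009,0.12,0,0,0]
  ]
}}

```text
clock: 18.55
tool_pos: [0.4774, 0.3088, 0.0401]
eef_rot: [0.997, -0.076, 0.0, -0.0]
contact_force: [-0.1, -0.2, -0.8]
opening: 0.615
```

Run:
```python
from m import *
go([.4765,.3075,.0365],-8.7)
s=r.snapshot('side');cv2.imwrite('pics/s9.png',cv2.resize(s['img'][280:420,200:400],None,fx=4,fy=4))
```

```text
clock 18.55 row [-0.0007, 0.0014, 0.0036] [-0.04, -0.05, -0.07] q [-0.73, 0.92, 0.12, 1.88, -0.28, 0.36, -2.11] F [-0.1, -0.2, -0.8] op 0.615 pos [0.4774, 0.3088, 0.0401]
```

View pics/s9.png

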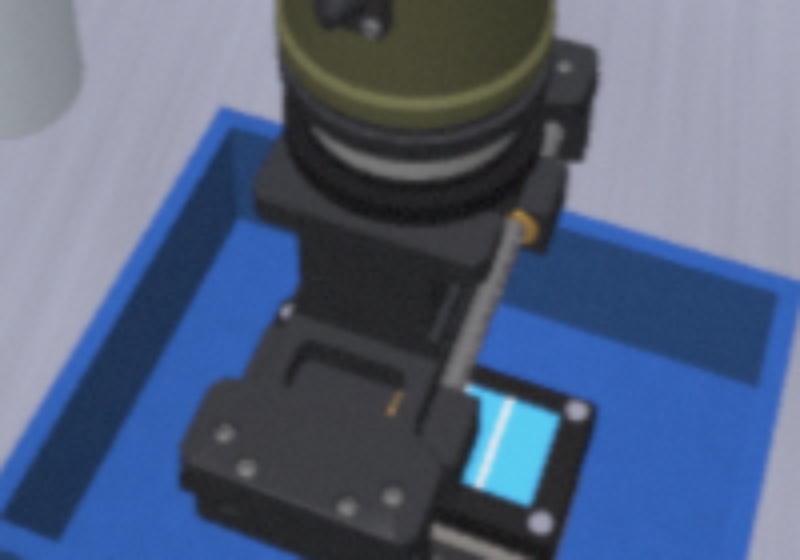

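The cover sits just above the casting and matches its outline. I lower the last millimetres.

>>> {"op": "carry_out", "data": {
  "commands": [
    [0,0.001,0.001,0,0,0],
    [0,0.001,0.002,0,0,0],
    [0,0.001,0.003,0,0,0],
    [0,0.001,0.003,0,0,0],
    [0,0.001,0.003,0,0,0]
  ]
}}

```text
clock: 19.1
tool_pos: [0.4769, 0.3075, 0.0365]
eef_rot: [0.997, -0.076, 0.0, 0.0]
contact_force: [-1.4, -0.3, 1.8]
opening: 0.607
```

>>> {"op": "carry_out", "data": {
  "commands": [
    [0,0,0.0005,0,0,0],
    [0,0,0.0005,0,0,0],
    [0,0,0.0005,0,0,0]
  ]
}}

```text
clock: 19.4
tool_pos: [0.477, 0.3075, 0.0365]
eef_rot: [0.997, -0.077, 0.0, -0.0]
contact_force: [-0.9, -0.8, 5.8]
opening: 0.609
```

Contact made (5.8 N). Release.

>>> {"op": "carry_out", "data": {
  "commands": [
    [0,0,-0.0005,0,0,0],
    [0,0,-0.0005,0,0,0],
    [0,0,-0.0005,0,0,0],
    [0,0,-0.0005,0,0,0],
    [0,0,-0.0005,0,0,0],
    [0,0,-0.0005,0,0,0],
    [0,0,-0.0005,0,0,0],
    [0,0,-0.0005,0,0,0]
  ],
  "fingers": 0
}}

```text
clock: 20.2
tool_pos: [0.4769, 0.3076, 0.0365]
eef_rot: [0.997, -0.076, 0.0, 0.0]
contact_force: [-0.3, 0.1, -0.4]
opening: 0.998
```

>>> {"op": "carry_out", "data": {
  "commands": [
    [0,0,-0.01,0,0,0],
    [0,0,-0.03,0,0,0],
    [0,0,-0.06,0,0,0],
    [0,0,-0.1,0,0,0],
    [0,0,-0.13,0,0,0],
    [0,0.03,-0.14,0,0,0],
    [0.015,0.08,-0.14,0,0,0],
    [0.025,0.13,-0.14,0,0,0],
    [0.03,0.18,-0.14,0,0,0],
    [0.03,0.23,-0.14,0,0,0],
    [0.03,0.28,-0.14,0,0,0],
    [0.03,0.28,-0.14,0,0,0]
  ]
}}

```text
clock: 21.4
tool_pos: [0.4621, 0.0182, 0.1775]
eef_rot: [0.997, -0.083, -0.0, 0.002]
contact_force: [-0.5, 0.5, 0.4]
opening: 1.001
```

>>> {"op": "carry_out", "data": {
  "commands": [
    [0,0,0,0,0,0],
    [0,0,0,0,0,0],
    [0,0,0,0,0,0],
    [0,0,0,0,0,0]
  ]
}}

```text
clock: 21.8
tool_pos: [0.4641, 0.0281, 0.1765]
eef_rot: [0.997, -0.075, 0.0, -0.0]
contact_force: [-0.0, 0.1, 0.7]
opening: 1.0
```

Run:
```python
from m import *
go([.476,.3075,.09],-8.7)
s=r.snapshot('side');cv2.imwrite('pics/s10.png',cv2.resize(s['img'][220:420,160:440],None,fx=2.8,fy=2.8))
print([(l,[(round(d["p"],2),np.round(d["xyz"],3)) for d in r.spot_point(s,l)[:1]]) for l in("box","casting_center","cover_center","flask_center")])
s=r.snapshot('top');cv2.imwrite('pics/t10.png',cv2.resize(s['img'][120:350,50:300],None,fx=2.6,fy=2.6))
print([(l,[(round(d["p"],2),np.round(d["xyz"],3)) for d in r.spot_point(s,l)[:1]]) for l in("box","casting_center","cover_center","flask_center")])
```

```text
clock 21.8 row [-0.03, -0.278, 0.0867] [-0.03, -0.01, 0.12] q [-0.24, 0.6, 0.12, 2.11, -0.16, 0.44, -1.71] F [-0.0, 0.1, 0.7] op 1.0 pos [0.4641, 0.0281, 0.1765]
[('box', [(0.92, array([ 0.474,  0.308, -0.001]))]), ('casting_center', [(0.91, array([0.477, 0.308, 0.017]))]), ('cover_center', [(0.61, array([0.485, 0.304, 0.041]))]), ('flask_center', [(0.66, array([0.692, 0.158, 0.092]))])]
[('box', [(0.95, array([ 0.478,  0.31 , -0.003]))]), ('casting_center', [(0.57, array([0.478, 0.308, 0.017]))]), ('cover_center', [(0.77, array([0.475, 0.305, 0.039]))]), ('flask_center', [(0.6, array([0.687, 0.162, 0.095]))])]
```

View pics/s10.png

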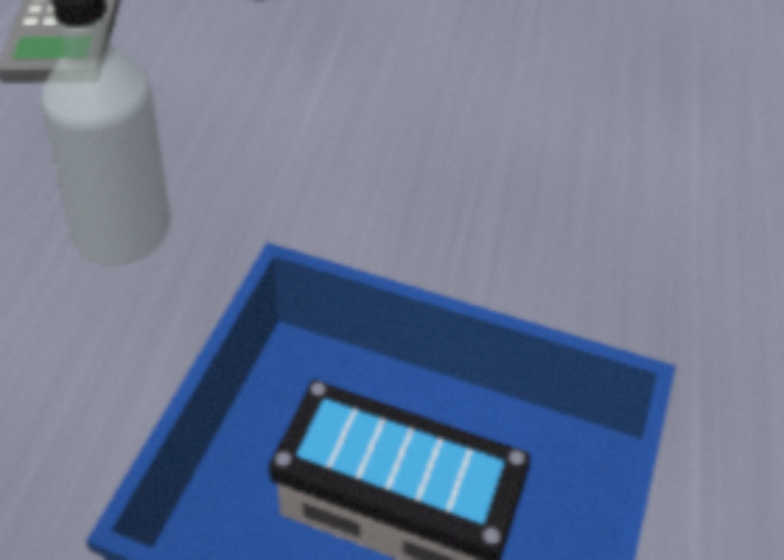

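View pics/t10.png

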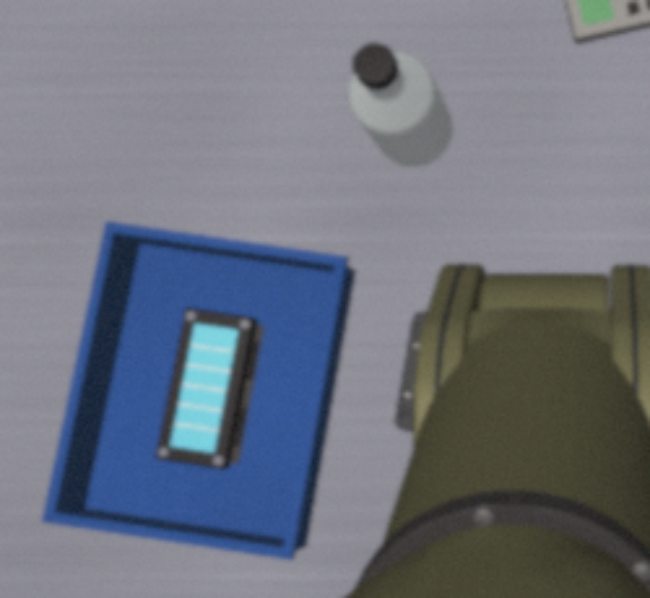

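Both pictures show the cover flat and squarely on the casting in the box, with the flask standing and the arm clear. I hand the job in.

```bash
python3 -c "
from plant import r
print(r.finish_job())"
```

```text
the job is handed in; nothing more can be done
None
```

I put the casting flat on the box floor, laid the cover squarely on top of it the same way round, and handed the job in at about 22 s. I lowered both parts slowly until the wrist felt contact (about 9 N for the casting, 6 N for the cover), then let go and moved the arm clear.

**Last checks:**
- **Pictures:** both views show the cover flat on the casting and lined up with it. The casting is flat in the box, the flask is standing where it was, and the gripper is away from everything.
- **Top camera:** the networks put the casting at (0.478, 0.308) and the cover at (0.475, 0.305), about 4 mm apart. The flask reads (0.687, 0.162), within 4 mm of its first reading.
- **Disagreement:** the side camera put the cover at x 0.485, about 9 mm from the casting, with a lower score (0.61). The pictures don't show that offset, and even 9 mm is inside the 20 mm limit.
- **Missed detection:** the top-camera network didn't find the casting in one picture after I set it in the box. I measured its outline in the image instead, which agreed with where I released it to about 3 mm.

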